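Seat a contact in the ratchet-forceps work holder

TASK

Close the bench forceps on the white ceramic insulator that lies between its open jaws, to the second click of the ratchet and no further (a third cracks the ceramic), and take your hand off so that the forceps hold it by themselves. Push the half-inserted copper contact straight in until its head is hard against the insulator, then press the free finger ring down out of the ratchet and let the handles go fully open, so that the insulator is left loose on its rest where it lay. Feel your way and force nothing, and leave the tray, carton and jar alone.

Things in the scene. Friction and masses are not known exactly. Their poses are not given: they have to be found in the camera images.
- stand: Bench work holder, fixed: a 215 mm steel ratchet forceps (two finger rings, hinge, jaws) lying flat, mid-plane 60 mm above the bench, on a grey base plate (x -110 to +80, y +-50 mm, 12 thick). Origin at bench level under the hinge; x from handles to jaws, y to the free handle's side, z up: 'stand axes', in mm below. Pushes above 30 N bend the forceps.
- hinge (a point): Hinge pin of the forceps, at 0, 0, 60 mm in stand axes. The fixed half (handle at y < 0, jaw at y > 0 with its flat inner face at y = +12, x = 40 to 66, 10 mm high) is rigid on the stand; the free half (handle at y > 0, jaw at y < 0) turns about this pin's vertical axis.
- handle (a joint): Angle closed by the free handle, rad: 0 = fully open, held there by a light leaf spring (1.5 N at the ring); closing moves the free ring to -y. The jaws grip the insulator from about 0.117 on; from there some 2.5 N more at the ring per 0.05 rad. Let go, it rests on the first tooth at 0.145 to 0.173, on the second at 0.175 to 0.208: the stands differ, so count the clicks.
- free_ring (a point): Top centre of the free handle's ring (33 mm outside, 19 inside, of 7 mm bar; nothing under it). With the handle at 0.196 it is at -140, 24, 63.5 mm in stand axes, else turned about the hinge. To close, push its outer side towards -y. To release, press it down: the tooth is out after 3 to 5 mm, at 2 to 5 N; from there some 1 N more per mm.
- free_shank (a point): Middle of the free handle's shank (8 mm round bar) between ratchet and ring. Pressed down out of the ratchet, the handle springs open unless a finger's friction on it holds it: then go outwards (+y) with it, still pressed down, by 12 mm or more, past all teeth; let up too early, it may catch again. Left alone it then opens fully.
- fixed_ring (a point): Top centre of the fixed handle's ring, of the same size, at -140, -24, 63.5 mm in stand axes; it does not move.
- ratchet (a point): Middle of the springy toothed strip on the fixed handle, about -105, 0, 60 mm in stand axes; three teeth 4 mm apart. Its seat along y differs by up to 1.5 mm from stand to stand. Closing on, the push at the ring builds up to 7 to 10 N on each tooth, then drops by 3 N or more within 1 mm: the click. The third click cracks the ceramic; it comes some 5 mm of ring travel after the second.
- free_tooth (a point): The tooth on the free handle's arm, under the strip. In stand axes its y less that of ratchet is near +4 mm when held on the first tooth, 0 on the second, -3 on the third; held there, it does not come back when the handle is let go.
- jaw: The free half's springy jaw (origin on the hinge) with an upright round pad, 12 mm across and 10 mm high, 52 mm from the hinge at y < 0, that presses the insulator against the fixed jaw.
- rest_top (a point): Middle of the top of the aluminium rest block under the jaws: x 42 to 70, y -21 to +25, top 52 mm above the bench, in stand axes. The insulator lies on it and sticks out beyond its +x end.
- insulator_mid (a point): Centre of the loose white ceramic insulator, 40 x 18 x 16 mm (x, y, z), 45 g, lying on the rest near 58, 0, 60 mm in stand axes, its x along the stand's within 2 degrees. Unclamped it slides at a touch; on the second tooth the jaws hold it against 10 N or more along x.
- insulator: The same insulator; origin at the middle of its underside, z up.
- contact_face (a point): Middle of the outer face of the copper contact's head (upright disc 12 mm across, 3 mm thick), standing out of the insulator's +x end on a 5.6 mm stem, 60 mm above the bench. Push it towards -x; seated, this face is 3 mm off the insulator's end.
- contact (a joint): How far the contact has been pushed in, m: 0 = head 10 mm off the insulator's end, 0.010 = hard against it. Starts at 0 to 0.003; slides at about 3 N, stops dead at the end: feel for it. More than 20 N would chip the insulator.
- tray: Black divided tray of spare copper contacts, 130 x 160 x 22 mm, origin under its centre; a bystander.
- carton: Cardboard carton, 90 x 130 x 60 mm, origin under its centre; a bystander.
- jar: Amber glass jar with a black cap, 50 mm across, 60 mm high, origin under its centre; a bystander.
There are look-alikes about, which are no part of the job. Of the things shaped like the insulator, the white one is meant.

How it is judged (in metres and radians):
On the way, in this order (a step that is already met when the one before it is completed fails the run):
1. the forceps hold the insulator by themselves on the second tooth (free tooth within -1.4 to +1.8 mm of the strip's middle tooth, jaw pressing, robot off the forceps) (y of free_tooth in the frame of ratchet between -0.0014 and 0.0018 m and contact force between jaw and insulator above 4 N and contact force between the fingers and stand below 0.3 N), for 0.2 s.
2. the contact is hard against the insulator while the forceps still hold it on the second tooth (value of joint contact above 0.009 m and y of free_tooth in the frame of ratchet between -0.0014 and 0.0018 m and contact force between jaw and insulator above 4 N), for 0.1 s.
At the end, for the whole second after the job is handed in: The handles stand open (handle under 0.04 rad), the contact is within 1 mm of hard home, and the insulator lies free and still on the rest, flat, within 10 mm of where it started and within 0.2 rad of straight (value of joint handle below 0.04 rad and value of joint contact above 0.009 m and contact force between jaw and insulator below 0.3 N and distance of insulator_mid from where it was at the start of the episode below 0.01 m and angle between insulator's own z axis and vertical below 0.1 rad and linear speed of insulator below 0.01 m/s and angle between the x axis of insulator and the x axis of stand, either way round below 0.2 rad); the robot touches nothing.
It fails at once if the handles are squeezed on to the third click (free tooth 2.8 mm past the strip's middle): the ceramic cracks (y of free_tooth in the frame of ratchet below -0.0028 m).
It fails at once if more than 30 N on the forceps or their stand (contact force between any of the fingers, the arm and stand above 30 N).
It fails at once if more than 20 N on the insulator or contact (contact force between any of the fingers, the arm and insulator above 20 N).
It fails at once if tray, carton or jar shifted by more than 15 mm (distance of any of tray, carton, jar from where it was at the start of the episode above 0.015 m).
It also fails if it takes over 64 s, if anything falls off the work surface, if the arm or the gripper's body presses on something with over 40 N, if the wrist force passes 120 N, or if a joint passes its speed limit or range.

ROBOT

A 7-joint arm with a two-finger parallel gripper is mounted at the origin on the work surface. World frame = base frame: x ahead of the robot, y to its left, z up, the work surface at z = 0. Lengths are in m, angles in degrees, forces in N, time in s.
With the tool pointing down it reaches from about 0.35 to 0.775 m from the base axis. Payload 3.1 kg.
Tool frame: the origin (TCP) lies on the centre line of the jaws, within the pads' length; the fingertips stand 17 mm ahead of it and the grasp point (between the pads) lies 2 mm behind it (robot.tip_reach is the distance from the TCP to the fingertips, in m); z points along the fingers, y is the line along which they close (so a half turn about z gives the same grasp; the last joint's range is limited). The gripper opens to 85 mm and grips with 20 to 120 N. Pads are 22 mm wide; open, the fingers measure 114 mm over their backs; the gripper's body (76 mm by 85 mm) begins 54 mm behind the grasp point. The pads swing forward as they close: fully open they stand 13 mm farther back than shut.
Start: joints at [-69.368, 17.813, 0.802, 86.603, -0.252, 75.585, -1.558], TCP at [0.215, 0.506, 0.248] pointing down, gripper open.
Joint ranges: [-154.91, 154.91], [-16.99, 109.72], [-72.82, 74.43], [7.12, 147.25], [-82.49, 262.49], [11.32, 116.49], [-174.64, 174.64]. Speed limits (degrees/s): [159.86, 159.86, 180, 180, 180, 180, 180].

INTERFACE

Orientations are given as [roll, pitch, yaw] about the fixed x, y, z axes, in that order (R = Rz(yaw) Ry(pitch) Rx(roll)).
In Python, from station import robot, fingers, vision, workorder, recognise gives the robot as it stands. Calls block until the motion is done:
- robot.move_to(position, orientation): joint-space move of the TCP to a pose.
- robot.line_to(position, orientation=None, velocity=0.15, f_stop=None): straight line of the TCP; orientation=None keeps the orientation; velocity is the mean speed in m/s. With f_stop (N) it stops when the force on the tool has changed by that much, and returns True; else False.
- robot.move_j(angles): joint-space move.
- fingers.gripper_to(opening, force=None): opening from 0.0 (shut) to 1.0 (fully open); force is the grip in N (None keeps the last); returns when the fingers have stopped.
- robot.pause(seconds).
- robot.inverse_kinematics(position, orientation): joint angles nearest the present ones, or None.
- vision.grab_frame(name): name is "scene" or "side" or "wrist"; returns the picture (384x512x3 uint8, red, green, blue); there is no depth.
- vision.calibration(name): a dict with "mtx" (3x3 intrinsics, pixels), "extrinsics" (4x4, takes a point from world to camera coordinates); the wrist camera has in their place "T_tool_cam" (4x4, takes a point from camera to tool coordinates, whose origin is the TCP and whose axes are the flange's). Camera axes: x right, y up, looking along -z (the intrinsics and any distortion apply to the point x, -y, -z); pixel columns grow to the right and rows downward; lengths in m; the calibration is good to about 2 mm. The wrist camera is an equidistant fisheye: a pixel r from the principal point sees the ray r / f radians off the axis. A picture is of the moment at which its call begins: read the wrist's pose just before it. calibration takes no time and is no camera call.
A pose or a line that the arm cannot do raises robot.PlanningError and nothing moves.
- workorder.close_job(): hands the job in, once; it reports no verdict.
Trained networks look in the newest picture that a camera, given by its name, has taken for a name from the list of things; names that differ only in an ending like _2 or _b are one class to them, and where a whole thing is asked for, a point or a joint stands for the part that bears it (a point fixed in the world has none). Each returns a list of dicts, best first, with "p" (0 to 1); they miss things now and then, are a little off and sometimes report something else, mostly with a low value. They report only what shows in the picture. A call takes as long as a camera call. They do not tell look-alikes from the thing itself.
- recognise(label, camera): "rect" ([centre column, centre row, width, height] in pixels, round what is visible of it).
Readings, each from a call of its own:
- robot.current_time_s(): time.
- robot.current_joint_positions(): joint angles.
- robot.current_dq(): joint speeds.
- robot.current_joint_torque(): joint torques, N m.
- robot.current_tool_pos(): TCP position.
- robot.current_eef_rot(): TCP orientation.
- robot.current_contact_force(): force on the tool from outside, world axes, zero at the start.
- robot.current_torque(): the same for the moment, N m.
- robot.current_finger_gap(): opening from 0.0 (shut) to 1.0 (fully open).
Only numpy, scipy, OpenCV 4.12 (cv2) and the standard library are available. Lean on these libraries where they do the work, as an engineer would, in place of code of your own. Each camera call takes 0.05 s, during which the arm holds its last target. There are 200 camera calls.

## Working session

There is one attempt and no reset: what is moved stays moved. The work goes in short steps, each a Python script; the robot and the scene stay as the last script left them, time stands still between calls to the robot, and variables do not carry over. Pictures are saved under pics/ and viewed, on a budget of 10 in all, crops included, one or two more only if the job needs it, and the job is handed in when it is done.

```bash
ls; mkdir -p pics
python3 - <<'E'
from station import robot, fingers, vision, workorder, recognise
import cv2,numpy as np
for c in ["scene","side"]:
    im=vision.grab_frame(c); cv2.imwrite(f"pics/{c}0.png",im[:,:,::-1])
    k=vision.calibration(c); print(c,{a:np.round(b,4).tolist() if not isinstance(b,str) else b for a,b in k.items()})
    for l in ["stand","hinge","free_ring","fixed_ring","ratchet","insulator","insulator_mid","contact_face","rest_top","jaw","tray","carton","jar"]:
        print(l,[(np.round(d["rect"],1).tolist(),round(d["p"],2)) for d in recognise(l,c)[:3]])
k=vision.calibration("wrist");print(k)
print(robot.current_time_s(),robot.current_contact_force())
a=cv2.imread("pics/scene0.png");b=cv2.imread("pics/side0.png")
E
```

```text
pics
scene {'mtx': [[423.1812, 0.0, 251.0312], [0.0, 423.1812, 192.4004], [0.0, 0.0, 1.0]], 'extrinsics': [[-0.0003, 1.0, -0.0034, -0.0151], [-0.8465, 0.0016, 0.5325, 0.4288], [0.5325, 0.0031, 0.8465, -1.5973], [0.0, 0.0, 0.0, 1.0]]}
stand [([261.4, 208.9, 80.9, 42.9], 0.67)]
hinge [([259.1, 207.9, 80.3, 40.9], 0.59)]
free_ring [([276.9, 210.7, 51.0, 16.0], 0.55)]
fixed_ring [([260.7, 209.2, 78.4, 40.8], 0.73)]
ratchet [([271.9, 210.3, 36.8, 7.2], 0.22)]
insulator [([225.9, 247.9, 14.6, 15.2], 0.56), ([195.6, 202.4, 6.6, 10.7], 0.45), ([225.5, 206.5, 16.4, 8.6], 0.41)]
insulator_mid [([227.4, 203.8, 20.7, 6.2], 0.65), ([226.1, 248.4, 15.9, 14.2], 0.52), ([195.1, 200.9, 4.9, 12.6], 0.43)]
contact_face [([261.5, 209.6, 79.6, 40.1], 0.25)]
rest_top [([260.6, 208.0, 77.9, 46.4], 0.87), ([225.9, 205.7, 19.7, 5.6], 0.67)]
jaw [([235.8, 197.4, 16.7, 4.5], 0.39)]
tray []
carton [([382.0, 226.2, 58.7, 53.5], 0.67)]
jar [([361.0, 153.5, 17.6, 21.0], 0.8), ([124.2, 194.2, 57.0, 44.8], 0.71)]
side {'mtx': [[387.2364, 0.0, 253.9318], [0.0, 387.2364, 193.4334], [0.0, 0.0, 1.0]], 'extrinsics': [[0.
[... 685 characters left out ...]
.3], 0.62)]
tray [([381.9, 325.0, 114.3, 98.7], 0.63)]
carton [([205.4, 139.1, 47.7, 38.1], 0.65)]
jar [([141.8, 168.4, 18.4, 24.5], 0.69)]
{'mtx': array([[297.31863964,   0.        , 263.18305874],
       [  0.        , 297.31863964, 189.47365153],
       [  0.        ,   0.        ,   1.        ]]), 'T_tool_cam': array([[ 8.36736991e-04,  9.54794541e-01,  2.97265342e-01,
         7.76340475e-02],
       [ 9.99999637e-01, -7.51095810e-04, -4.02315679e-04,
         3.56685969e-04],
       [-1.60854061e-04,  2.97265571e-01, -9.54794823e-01,
        -1.26570218e-01],
       [ 0.00000000e+00,  0.00000000e+00,  0.00000000e+00,
         1.00000000e+00]])}
1.4 [-1.47630431 -0.25368952 -0.33052216]
```

Run:
```python
import cv2,numpy as np
a=cv2.imread("pics/scene0.png");b=cv2.imread("pics/side0.png")
a=cv2.resize(a[140:290,90:420],(792,360),interpolation=cv2.INTER_CUBIC) # x2.4
cv2.imwrite("pics/scene0c.png",a)
b=cv2.resize(b[110:290,170:410],(800,600),interpolation=cv2.INTER_CUBIC) # x3.333
cv2.imwrite("pics/side0c.png",b)
```

```text
(no output)
```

View pics/scene0c.png

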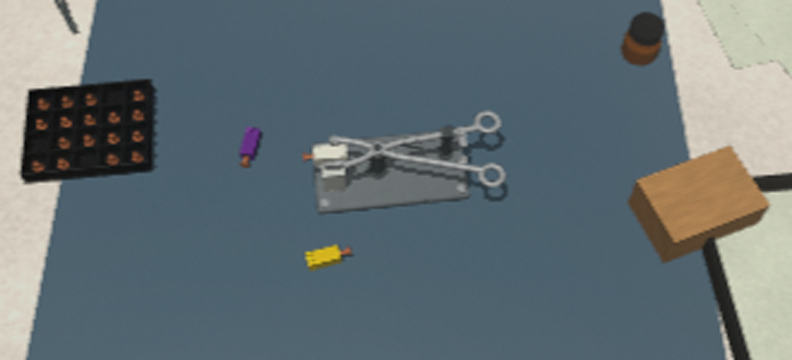

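View pics/side0c.png

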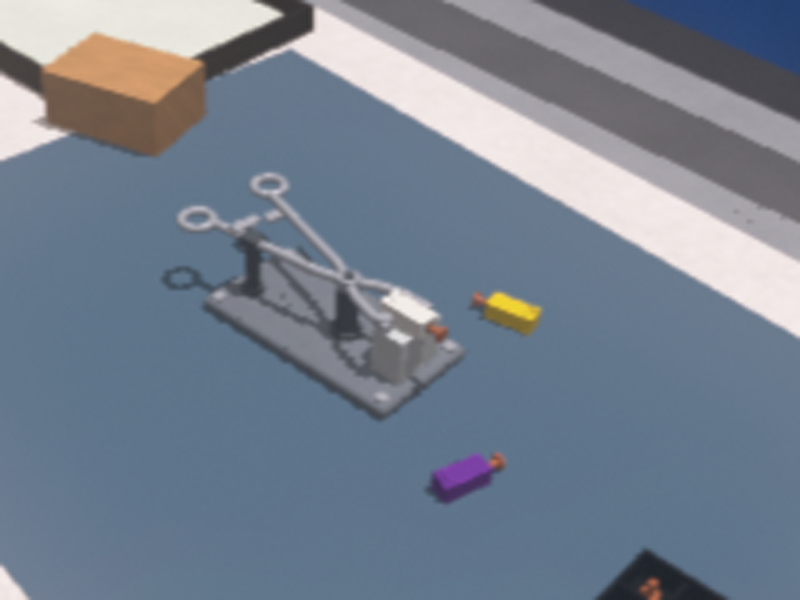

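Scene crop: the stand has its handles to the right (world +y). The fixed ring is at (488,122), the free ring at (492,175), the hinge at (378,149), and the white insulator with the contact pointing left at (328,152). The side crop agrees: fixed ring (197,218), free ring (268,185), hinge (348,276). Next I'll fit the stand pose.

```bash
cat > h.py <<'E'
from station import robot, fingers, vision, workorder, recognise
import cv2,numpy as np
from scipy.optimize import least_squares
from scipy.spatial.transform import Rotation as Ro
def T_tool():
    T=np.eye(4);T[:3,:3]=Ro.from_euler('xyz',robot.current_eef_rot(),degrees=True).as_matrix();T[:3,3]=robot.current_tool_pos();return T
def proj(name,P,T=None):
    k=vision.calibration(name);P=np.atleast_2d(P)
    E=k["extrinsics"] if T is None else np.linalg.inv(T@k["T_tool_cam"])
    c=P@E[:3,:3].T+E[:3,3];c=c*[1,-1,-1];f=k["mtx"][0,0]
    if T is None: uv=c[:,:2]/c[:,2:]
    else:
        r=np.hypot(c[:,0],c[:,1]);uv=c[:,:2]*(np.arctan2(r,c[:,2])/np.maximum(r,1e-9))[:,None]
    return uv*f+k["mtx"][:2,2]
def S2W(s,P): # s=x,y,yaw ; P stand mm
    P=np.atleast_2d(P)/1e3;c,q=np.cos(s[2]),np.sin(s[2])
    return np.c_[s[0]+c*P[:,0]-q*P[:,1],s[1]+q*P[:,0]+c*P[:,1],P[:,2]]
def ring(h):
    a=-(h-0.196);x,y=-140,24
    return [x*np.cos(-a)-y*np.sin(-a),x*np.sin(-a)+y*np.cos(-a),63.5]
E
python3 - <<'E'
from h import *
print(ring(0))
sc=[((488,122),(-140,-24,63.5)),((492,175),ring(0)),((378,149),(0,0,63)),((320,212),(80,50,12)),((468,197),(-110,50,12))]
sd=[((197,218),(-140,-24,63.5)),((268,185),ring(0)),((348,276),(0,0,63)),((205,303),(-110,-50,12)),((380,413),(80,-50,12)),((462,350),(80,50,12))]
A=np.array([p[0] for p in sc])/2.4+[90,140];B=np.array([p[0] for p in sd])/(800/240)+[170,110]
f=lambda s:np.r_[(proj("scene",S2W(s,[p[1] for p in sc]))-A).ravel(),(proj("side",S2W(s,[p[1] for p in sd]))-B).ravel()]
r=least_squares(f,[0.5,0,-1.57],loss='soft_l1');s=r.x
print(s,np.degrees(s[2]),f(s).round(1).reshape(-1,2).tolist())
np.save("s.npy",s)
for n,p in dict(free=ring(0),fixed=(-140,-24,63.5),ins=(58,0,60),contact=(88,0,60)).items(): print(n,S2W(s,p).round(4))
print(T_tool().round(3))
E
```

```text
[np.float64(-132.64553809919127), np.float64(50.80512988248335), 63.5]
[ 5.79516608e-01  1.22098414e-03 -1.46414576e+00] -83.88937254797521 [[-1.0, -0.2], [-1.1, -0.1], [-1.4, -0.0], [-2.3, -0.4], [-0.1, -0.3], [-0.5, -1.8], [-0.1, -1.8], [-0.6, -0.4], [-1.8, -2.9], [-0.1, -1.2], [1.0, -1.7]]
free [[0.6159 0.1385 0.0635]]
fixed [[0.5408 0.1379 0.0635]]
ins [[ 0.5857 -0.0564  0.06  ]]
contact [[ 0.5889 -0.0863  0.06  ]]
[[-0.92   0.391  0.     0.215]
 [ 0.391  0.92   0.     0.506]
 [-0.     0.    -1.     0.248]
 [ 0.     0.     0.     1.   ]]
```

Run:
```python
from h import *
s=np.load("s.npy");o=[180,0,np.degrees(s[2])+270]
p=S2W(s,[-30,60,250])[0];robot.move_to(p,o);fingers.gripper_to(0.0)
p=S2W(s,[-30,60,115])[0];robot.line_to(p)
robot.pause(.2);T=T_tool();im=vision.grab_frame("wrist")
print(robot.current_time_s(),T.round(4).tolist(),robot.current_joint_positions(),robot.current_contact_force())
np.save("T1.npy",T);cv2.imwrite("pics/w1.png",im[:,:,::-1])
P=[ring(0),(-140,-24,63.5),(0,0,63),(58,0,68),(88,0,60)]
print(proj("wrist",S2W(s,P),T).round(1).tolist())
for l in ["free_ring","fixed_ring","ratchet","insulator","contact_face","hinge"]:
    print(l,[(np.round(d["rect"],1).tolist(),round(d["p"],2)) for d in recognise(l,"wrist")[:3]])
c=im[20:300,60:450];cv2.imwrite("pics/w1c.png",cv2.resize(c,None,fx=2.05,fy=2.05,interpolation=cv2.INTER_CUBIC)[:,:,::-1])
```

```text
5.7167 [[-0.9943, -0.1065, 0.0022, 0.6367], [-0.1065, 0.9943, 0.0002, 0.0374], [-0.0022, -0.0, -1.0, 0.1162], [0.0, 0.0, 0.0, 1.0]] [-19.26134219  34.55837367  22.33137497  83.03580962 -13.76754891
  65.01055502 101.4325917 ] [-0.53023012 -0.16205013  1.10029396]
[[408.3, 205.1], [428.6, 97.8], [212.1, 127.4], [122.5, 132.1], [90.7, 133.4]]
free_ring [([326.9, 176.2, 204.9, 98.5], 0.71)]
fixed_ring [([282.1, 137.9, 333.3, 165.8], 0.97), ([165.2, 107.0, 85.4, 31.6], 0.63)]
ratchet [([381.9, 124.7, 16.5, 30.6], 0.92)]
insulator [([59.4, 74.5, 32.1, 54.6], 0.95), ([121.9, 131.0, 80.8, 33.2], 0.88), ([154.9, 246.3, 59.5, 30.2], 0.64)]
contact_face [([90.3, 134.1, 9.5, 14.8], 0.77), ([176.8, 242.3, 16.1, 15.8], 0.67), ([274.8, 157.2, 303.0, 129.7], 0.58)]
hinge [([282.9, 138.6, 332.3, 167.9], 0.93)]
```

View pics/w1c.png

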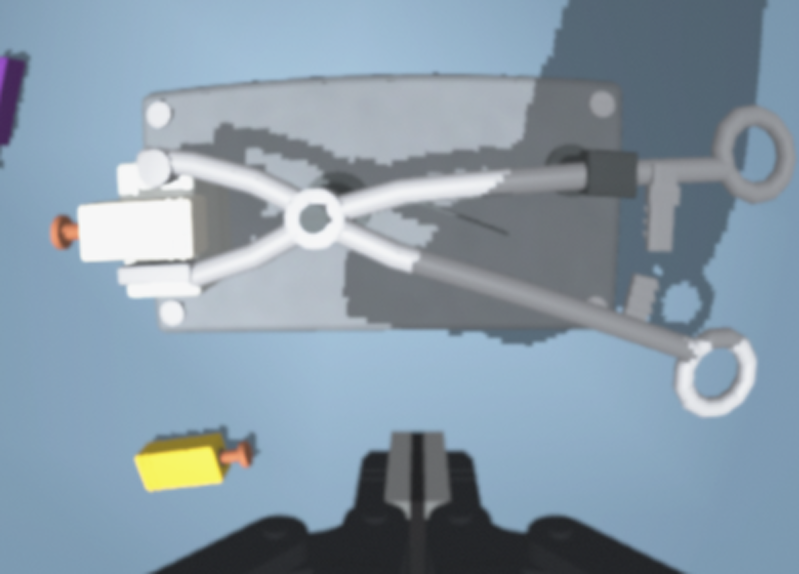

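The wrist crop confirms the fit to 1–3 px: fixed ring (755,154), free ring (716,372), hinge (315,218), and the white insulator with its contact head at (62,232). I'll refine the pose, then close by feel to the first click.

```bash
cat >> h.py <<'E'
def goto(s,p,v=0.15,**k): return robot.line_to(S2W(s,p)[0],velocity=v,**k)
def inS(s,p): 
    d=np.array(p[:2])-s[:2];c,q=np.cos(s[2]),np.sin(s[2]);return 1e3*np.array([c*d[0]+q*d[1],-q*d[0]+c*d[1],p[2]])
def F(s,n=4):
    f=np.mean([robot.current_contact_force() for _ in range(n)],0);c,q=np.cos(s[2]),np.sin(s[2]);return np.array([c*f[0]+q*f[1],-q*f[0]+c*f[1],f[2]])
def close(s,ys,f0,fmax=13):
    """push the ring to -y through TCP targets ys, until a click (drop of 2.5 N)"""
    pk=0;log=[]
    for y in ys:
        goto(s,[-133-(84-y)*.25*(y<84),y,68],.02)
        a=inS(s,robot.current_tool_pos())[1];f=(F(s)-f0)[1];log.append((round(a,1),round(f,1)));pk=max(pk,f)
        if f>fmax: return "FMAX",log
        if pk>5 and f<pk-2.5: return "CLICK",log
    return "END",log
E
python3 - <<'E'
from h import *
s0=np.load("s.npy");T=np.load("T1.npy")
P=[(-140,-24,63.5),ring(0),(0,0,64),(80,50,12),(80,-50,12)]
A=np.array([(755,154),(716,372),(315,218),(163,326),(145,94)])/2.05+[60,20]
f=lambda s:np.r_[(proj("wrist",S2W(s,P),T)-A).ravel()]
s=least_squares(f,s0,loss='soft_l1').x;print(s0,s,f(s).round(1).tolist());np.save("s.npy",s)
goto(s,[-132,105,120]);goto(s,[-132,100,68]);robot.pause(.3);f0=F(s,10);np.save("f0.npy",f0);print(f0)
print(goto(s,[-132,72,68],.04,f_stop=1.2),inS(s,robot.current_tool_pos()),F(s)-f0,robot.current_time_s())
E
```

```text
[ 5.79516608e-01  1.22098414e-03 -1.46414576e+00] [ 0.57848418  0.00225274 -1.45582278] [1.6, -0.3, 1.3, 0.9, -0.0, -0.4, -3.7, 3.9, -3.3, -0.7]
[ 0.82908986 -0.6871402  -0.18998564]
True [-132.35331148   77.7930298    67.53023708] [-0.12540328  2.59599554  0.97551695] 8.2667
```

Run:
```python
from h import *
s=np.load("s.npy");f0=np.load("f0.npy")
r=close(s,np.r_[np.arange(76.5,64,-1.5),np.arange(64,50,-.4)],f0,12.5)
print(r,robot.current_time_s())
```

```text
('CLICK', [(np.float64(76.6), np.float64(1.8)), (np.float64(75.1), np.float64(2.9)), (np.float64(73.5), np.float64(1.8)), (np.float64(72.0), np.float64(2.5)), (np.float64(70.5), np.float64(2.4)), (np.float64(68.9), np.float64(3.6)), (np.float64(67.4), np.float64(2.4)), (np.float64(65.9), np.float64(3.4)), (np.float64(64.3), np.float64(2.8)), (np.float64(64.0), np.float64(4.3)), (np.float64(63.6), np.float64(3.7)), (np.float64(63.2), np.float64(3.9)), (np.float64(62.8), np.float64(3.8)), (np.float64(62.5), np.float64(4.3)), (np.float64(62.1), np.float64(3.9)), (np.float64(61.7), np.float64(4.0)), (np.float64(61.5), np.float64(4.4)), (np.float64(61.3), np.float64(5.3)), (np.float64(61.1), np.float64(5.6)), (np.float64(60.9), np.float64(5.6)), (np.float64(60.8), np.float64(6.0)), (np.float64(60.6), np.float64(7.6)), (np.float64(60.4), np.float64(7.6)), (np.float64(60.1), np.float64(7.2)), (np.float64(59.8), np.float64(8.3)), (np.float64(59.5), np.float64(7.2)), (np.float64(59.2), np.float64(7.3)), (np.float64(58.9), np.float64(7.9)), (np.float64(58.5), np.float64(8.4)), (np.float64(56.6), np.float64(5.4))]) 15.8333
```

First click came at y≈58 (8.4 → 5.4 N). I expect the second near 53, and I won't go below 50.

Run:
```python
from h import *
s=np.load("s.npy");f0=np.load("f0.npy")
y0=inS(s,robot.current_tool_pos())[1]
r=close(s,np.arange(min(y0,57),50,-.35),f0,14)
print(r[0],[(float(a),float(b)) for a,b in r[1]],robot.current_time_s())
```

```text
CLICK [(56.7, 4.9), (56.5, 4.8), (56.3, 5.7), (56.2, 5.5), (56.0, 4.7), (55.8, 7.1), (55.7, 6.6), (55.5, 7.8), (55.4, 7.5), (55.2, 6.9), (55.0, 8.7), (54.8, 7.3), (54.5, 7.7), (54.3, 7.9), (54.0, 8.1), (53.7, 9.1), (53.5, 8.1), (53.2, 8.9), (51.2, 5.7)] 20.5833
```

A clear second click at 53.2 → 51.2 (8.9 → 5.7 N). I'll take the hand off and check from above.

Run:
```python
from h import *
s=np.load("s.npy");f0=np.load("f0.npy")
y0=inS(s,robot.current_tool_pos())[1]
for d in (1,2,3,5): goto(s,[-140,y0+d,68],.03);print(d,(F(s)-f0).round(1))
goto(s,[-135,75,68]);goto(s,[-40,75,110],.2)
robot.pause(.2);T=T_tool();im=vision.grab_frame("wrist");np.save("T2.npy",T);cv2.imwrite("pics/w2.png",im[:,:,::-1])
for h in (.15,.17,.19,.21): print(h,proj("wrist",S2W(s,[ring(h)]),T).round(1).tolist())
print(proj("wrist",S2W(s,[(-140,-24,63.5),(0,0,64)]),T).round(1).tolist())
for l in ["contact_face","ratchet","insulator"]:
    print(l,[(np.round(d["rect"],1).tolist(),round(d["p"],2)) for d in recognise(l,"wrist")[:3]])
c=im[0:280,60:450];cv2.imwrite("pics/w2c.png",cv2.resize(c,None,fx=2.05,fy=2.05,interpolation=cv2.INTER_CUBIC)[:,:,::-1])
print(robot.current_time_s())
```

```text
1 [-2.1  3.4  0.2]
2 [-0.7  1.8  0.1]
3 [-0.7  0.2  0.5]
5 [-0.3 -0.  -0.3]
0.15 [[410.2, 158.6]]
0.17 [[411.3, 154.4]]
0.19 [[412.4, 150.2]]
0.21 [[413.4, 145.9]]
[[416.6, 73.9], [186.7, 106.9]]
contact_face [([65.7, 119.6, 11.5, 18.6], 0.61), ([35.5, 87.3, 8.7, 12.3], 0.45), ([154.6, 234.1, 18.1, 15.0], 0.43)]
ratchet [([365.1, 104.6, 17.2, 33.8], 0.6)]
insulator [([41.8, 63.6, 28.0, 60.8], 0.95), ([134.2, 237.2, 55.3, 29.5], 0.79), ([97.1, 117.9, 78.2, 31.2], 0.74)]
22.9333
```

View pics/w2c.png

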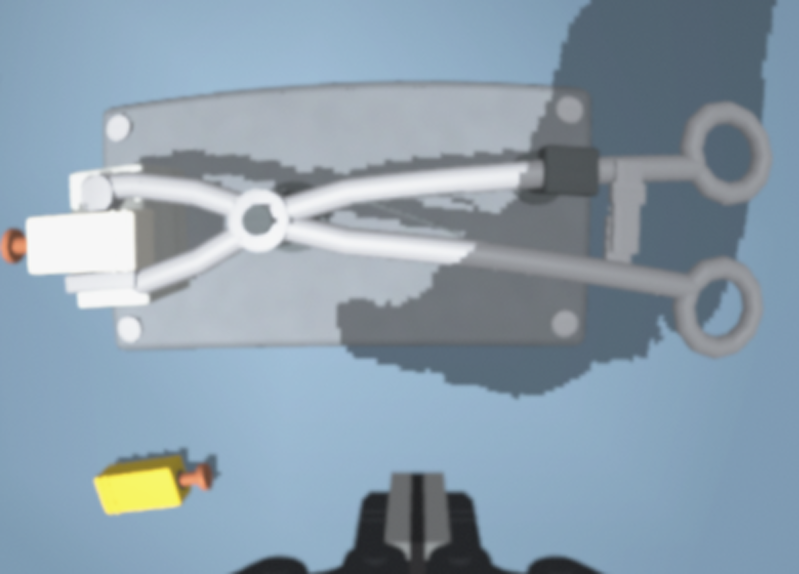

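The image agrees: the free ring at (719,306) gives a handle angle of ≈0.194, i.e. the second tooth. The contact head is at (12,245). Next I'll push the contact in.

Run:
```python
from h import *
s=np.load("s.npy");T=np.load("T2.npy")
def loc(px,z,g): return least_squares(lambda q:(proj("wrist",S2W(s,[[q[0],q[1],z]]),T)[0]-px),g).x
c=loc([65.8,119.6],60,[90,0]);e=loc(np.array([31,246])/2.05+[60,0],68,[78,0]);m=loc(np.array([137,240])/2.05+[60,0],68,[38,0]);print(c,e,m)
best=None
for dy in (0,180):
    o=[180,0,(np.degrees(s[2])+dy+180)%360-180];j=robot.inverse_kinematics(S2W(s,[115,c[1],110])[0],o);print(o,j)
    if j is not None and (best is None or abs(j[6])<abs(best[1][6])): best=(o,j)
o=best[0];goto(s,[60,75,140],.2);robot.move_to(S2W(s,[118,c[1],140])[0],o)
goto(s,[118,c[1],62],.12);robot.pause(.3);f0=F(s,10);np.save("f0.npy",f0);np.save("c.npy",c)
r=goto(s,[96,c[1],62],.04,f_stop=1.2);print(r,inS(s,robot.current_tool_pos()),F(s)-f0,robot.current_time_s())
```

```text
[90.74900638  1.02198874] [76.60573075  1.92147952] [37.28872572  3.47938817]
[180, 0, np.float64(-83.41250079068563)] [ 41.64606105  40.05717713 -51.45888013  87.43170052  32.74869304
  68.51355757 171.12158092]
[180, 0, np.float64(96.58749920931439)] [-19.81413439  35.76756113  43.89069435  90.06202868 -26.55118182
  65.03244648  36.65837493]
True [101.07391827   0.85281669  61.47968213] [-1.31973435  0.48410258  0.30994251] 26.3167
```

Run:
```python
from h import *
s=np.load("s.npy");f0=np.load("f0.npy");c=np.load("c.npy");L=[]
robot.pause(.1);print((F(s,8)-f0).round(2))
for x in np.arange(101,86,-.6):
    goto(s,[x,c[1],62],.03);f=(F(s,6)-f0);a=inS(s,robot.current_tool_pos());L.append((round(float(a[0]),1),round(float(f[0]),1)))
    if f[0]>7: break
print(L,f.round(1),robot.current_time_s())
```

```text
[-0.4   0.2   0.12]
[(100.9, -0.8), (100.7, 0.3), (100.6, 0.7), (100.0, 2.1), (98.7, 3.0), (97.9, 3.1), (97.2, 2.9), (96.7, 2.7), (96.1, 2.4), (95.5, 1.4), (94.9, 2.6), (94.3, 2.5), (93.7, 2.0), (93.3, 3.4), (93.3, 4.1), (93.1, 4.5), (93.1, 5.0), (93.0, 6.3), (92.9, 7.6)] [ 7.6  2.6 -0.8] 31.1667
```

Dead stop at x≈93.0 after about 7.5 mm of sliding at 3 N, so it's seated. I'll back off, look, and go over the ring.

Run:
```python
from h import *
s=np.load("s.npy");c=np.load("c.npy")
goto(s,[110,c[1],62],.1);goto(s,[110,c[1],140],.2)
robot.move_to(S2W(s,[20,75,125])[0],[180,0,np.degrees(s[2])+270-360])
robot.pause(.15);T=T_tool();im=vision.grab_frame("wrist");np.save("T3.npy",T)
print(proj("wrist",S2W(s,[(81,0,60),(78,0,68),ring(.194)]),T).round(1).tolist(),robot.current_joint_positions()[6],robot.current_time_s())
c=im[40:240,80:480];cv2.imwrite("pics/w3c.png",cv2.resize(c,None,fx=2,fy=2,interpolation=cv2.INTER_CUBIC)[:,:,::-1])
```

```text
[[169.5, 106.9], [170.1, 107.1], [471.8, 150.1]] 105.39691429758801 33.3917
```

View pics/w3c.png

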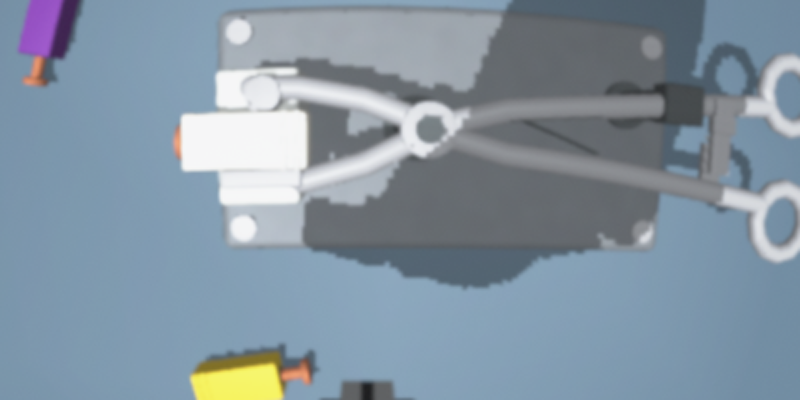

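The head (178,142) now sits flush against the insulator and the forceps are still closed, with the ring where predicted. Now the release press.

Run:
```python
from h import *
s=np.load("s.npy");x,y,_=ring(.194);y+=3
goto(s,[x,y,115],.2);goto(s,[x,y,88],.1);robot.pause(.3);f0=F(s,10);np.save("f0.npy",f0);L=[]
zc=None
for z in np.arange(86,66,-1):
    goto(s,[x,y,z],.04);a=inS(s,robot.current_tool_pos());f=(F(s,5)-f0);L.append((round(float(a[2]),1),f.round(1).tolist()))
    if zc is None and f[2]>1: zc=a[2]
    if f[2]>14 or (zc and a[2]<zc-6.5): break
print(L,zc,robot.current_time_s())
```

```text
[(85.9, [1.1, 0.4, -0.0]), (84.9, [1.0, 1.0, -0.5]), (83.9, [0.8, 0.5, -1.2]), (82.9, [0.7, 0.6, -1.1]), (81.9, [0.4, -0.6, -0.2]), (80.9, [1.5, 1.1, -0.2]), (80.0, [0.0, 0.5, 0.5]), (79.2, [0.6, 0.3, -0.9]), (78.2, [0.5, 0.9, 2.2]), (77.4, [1.6, 0.8, 2.2]), (76.4, [1.9, 2.6, 2.8]), (75.5, [1.8, 3.9, 3.9]), (74.3, [2.8, 3.9, 4.7]), (73.4, [2.2, 4.4, 5.3]), (72.6, [2.5, 4.0, 5.3]), (71.8, [3.1, 3.9, 7.4]), (71.0, [2.7, 3.2, 6.8])] 78.16669890442888 39.3417
```

The ring is pressed about 9 mm down at 7 N and held by friction. I'll carry it outwards while still pressed down.

Run:
```python
from h import *
s=np.load("s.npy");f0=np.load("f0.npy")
for h in (.16,.12,.08,.04,.01):
    x,y,_=ring(h);goto(s,[x,y+3,71],.04);print(h,inS(s,robot.current_tool_pos()).round(1),(F(s)-f0).round(1))
x,y,_=ring(.0)
goto(s,[x,y+3,76],.03);goto(s,[x,y+3,100],.06);goto(s,[-40,75,115],.2)
robot.pause(.2);T=T_tool();im=vision.grab_frame("wrist")
print([proj("wrist",S2W(s,[ring(h)]),T).round(1).tolist() for h in(0,.04,.194)],robot.current_time_s())
c=im[0:280,60:450];cv2.imwrite("pics/w4c.png",cv2.resize(c,None,fx=2.05,fy=2.05,interpolation=cv2.INTER_CUBIC)[:,:,::-1])
```

```text
0.16 [-139.    32.2   71.6] [1.9 2.3 6.1]
0.12 [-138.1   37.1   71.3] [1.4 1.4 5.7]
0.08 [-136.8   42.5   71.2] [0.9 1.5 5.9]
0.04 [-135.    47.7   71.2] [1.7 1.3 6.2]
0.01 [-133.5   51.6   71.1] [0.8 1.  6.7]
[[[395.2, 187.3]], [[398.7, 179.7]], [[409.2, 148.7]]] 42.5083
```

View pics/w4c.png

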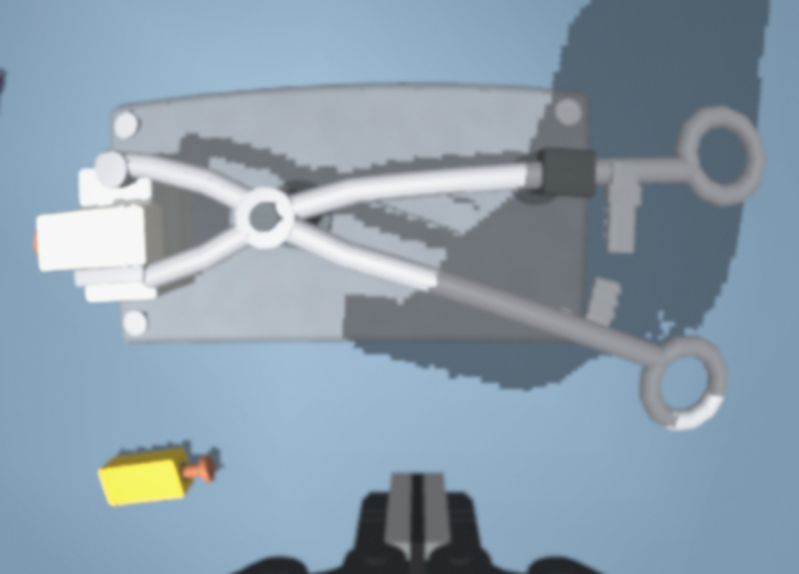

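The free ring (683,382) is at the fully open prediction. The insulator lies on the rest, turned about 3°, with the contact head flush. I'll hand it in.

```bash
python3 -c "
from h import *
workorder.close_job();print(robot.current_time_s())"
```

```text
the job is handed in; nothing more can be done
the job is handed in; nothing more can be done
```

The job is done and handed in at about 43 s of the 64 s allowed; the hand-in call gives no verdict.

- **Closing:** I pushed the free ring by feel to two distinct clicks. The push dropped from 8.4 to 5.4 N on the first and from 8.9 to 5.7 N on the second. I then took the hand off. The wrist image put the handle at about 0.194 rad, which is the second tooth.
- **Contact:** It slid in about 7.5 mm at roughly 3 N to a dead stop, where I let the force rise to 7.6 N. The image showed the head flush against the insulator.
- **Release:** I pressed the ring down about 9 mm at about 7 N, carried it outwards to fully open while still pressed down, then lifted off. The largest push on the forceps was about 9 N.

The last image showed the free ring at the fully open position and the contact head flush. The insulator lay on the rest, turned by about 3°, against an allowed 0.2 rad (11°). I judged its shift by eye only; it looked well within 10 mm. The arm did not go near the tray, carton or jar, and I did not check their positions afterwards.

No check failed. The contact's dead stop came about 1 mm earlier than my fitted position predicted, which is within the calibration error. The approach stop before it triggered on noise, just short of the head.

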